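# Hang the red ear defenders over the bench rail

### The job

Hang the ear defenders with the red cups over the green bench rail, so that the middle of the headband rests square across the bar between the two posts, with one cup hanging on each side of it. Leave the blue pair and the wire spool standing where they are.

Things in the scene. Friction and masses are not known exactly. Their poses are not given: they have to be found in the camera images.
- ear_red: Ear defenders, RED cups, 0.26 kg, standing on its cups, 150 tall (all mm). Arch in the x-z plane, 182 over the cups; z up. Origin: centre of the underside of the light grey crown pad (52 along x, 36 along y, 20 thick), 130 above the bench. Grip the pad's 36 width from above, tips at most 15 below its top to clear the bar. Cups: 70 along y, 46 to 130 below origin, 90 gap between. Half-turn alike.
- ear_blue: Ear defenders of the very same shape and size (mm) with BLUE cups, also standing on the bench; same origin and axes. A bystander, not to be moved.
- rail: Green-painted rail fixed to the bench: a level bar of 24 x 24 mm section along the body's y on two 24 mm square posts at y = +-130 mm; z up. Origin: middle of the bar's top face, 145 mm above the bench. Foot plates under the posts 110 x 40 x 8 mm. When hung, the ear defenders' origin lies on the bar's top face, their y along the bar, cups 15 mm clear of the bench.
- spool: Wire spool standing on its flange on the far part of the bench: dark flanges 110 mm across, bright wire between, 60 mm tall, 0.9 kg, origin at the centre of its underside. A bystander, not to be moved.

How it is judged:
By the outcome, as a careful person would: the job done as asked, in the order asked, and still so for the second after the job is handed in, with the robot touching nothing.
It also fails if it takes over 38 s, if anything falls off the work surface, if the arm or the gripper's body presses on something with over 40 N, if the wrist force passes 120 N, or if a joint passes its speed limit or range.

### The arm

A 6-joint arm with a two-finger parallel gripper is mounted at the origin on the work surface. World frame = base frame: x ahead of the robot, y to its left, z up, the work surface at z = 0. Lengths are in m, angles in rad, forces in N, time in s.
With the tool pointing down it reaches from about 0.25 to 0.85 m from the base axis. Payload 12.5 kg.
Tool frame: the origin (TCP) lies midway between the tips of the shut fingers; the grasp point (between the pads) lies behind it (arm.grasp_offset is the z of the grasp point in the tool frame, in m); z points along the fingers, y is the line along which they close (so a half turn about z gives the same grasp; the last joint's range is limited). The gripper opens to 93 mm and grips with 3 to 60 N. Pads are 15 mm wide; open, the fingers measure 128 mm over their backs; the gripper's body (75 mm by 188 mm) begins 65 mm behind the grasp point.
Start: joints at [1.264, 0.351, 1.652, -0, 1.139, -0.085], TCP at [0.121, 0.537, 0.219] pointing down, gripper open.
Joint ranges: [-2.75, 2.75], [-0.79, 2.1], [0.01, 2.65], [-1.57, 4.71], [0.07, 3.14], [-2.87, 2.87]. Speed limits (rad/s): [2.22, 2.22, 2.79, 3.14, 3.14, 3.14].

### API

Orientations are given as a unit quaternion [w, x, y, z].
In Python, from workcell import arm gives the robot as it stands.
- The arm moves only by the tool nudge_tcp, called as a command line: name --pt "numbers of a row" for each row, then --argument value for the rest. Schema: {"type":"object","properties":{"ticks":{"type":"array","items":{"type":"array","items":{"type":"number"},"minItems":5,"maxItems":5},"minItems":1,"maxItems":20},"clamp_n":{"type":"number"},"only":{"type":"string"},"quiet":{"type":"boolean"},"lines":{"type":"string"}},"required":["ticks"],"additionalProperties":false}. ticks is a list of rows, 1 to 20 of them, each of 5 numbers: the finger opening in m, then dx, dy, dz in a scale on which 1.0 is 0.5 m, then a turn about the tool's z in fractions of the full range, 1 being pi rad; each row is the pose to reach, as a shift and turn from the pose commanded when the call began, along the tool's axes at that moment; what a row does not reach only later rows make up. A row lasts 1/12 s, in which the tool goes at most 0.0417 m and 0.125 rad, less where a joint would pass 70% of its speed; a pose out of reach is approached as far as the arm can. The fingers move at their own pace and stop on an object; clamp_n is the grip in N (left out, the last holds). Time passes only in rows, so rows that do not move let the fingers close. The tool returns the time, the measured TCP pose, the force, the opening and the grip force at its end. only (a regular expression) keeps the lines of the reply that match it, lines (a string "A,B") keeps lines A to B, and quiet returns only ok. Input that does not fit is refused with a message, and nothing moves.
- arm.observe(): the state, without advancing time (a new reading comes with each control period).
- arm.camera(name): name is "scene" or "top" or "wrist"; returns the picture (480x640x3 uint8, red, green, blue); there is no depth.
- arm.get_calibration(name): a dict with "vfov" (degrees; the focal length in pixels is half the picture's height over the tangent of half this angle, whatever the lens; pixels are square), "cx", "cy" (the principal point, pixels), "extrinsics" (4x4, takes a point from camera to world coordinates); the wrist camera has in their place "tool_from_camera" (4x4, takes a point from camera to tool coordinates, whose origin is the TCP and whose axes are the flange's). Camera axes: x right, y up, looking along -z (the intrinsics and any distortion apply to the point x, -y, -z); pixel columns grow to the right and rows downward; lengths in m; the calibration is good to about 2 mm. A picture is of the moment at which its call begins: read the wrist's pose just before it. get_calibration takes no time and is no camera call.
- arm.sign_off(): hands the job in; it is judged then, once.
The state is a dict: "t": time; "qpos": joint angles; "dq": joint speeds; "joint_torque": joint torques, N m; "position": TCP position; "tool_rot": TCP orientation; "ft_force": force on the tool from outside, world axes, zero at the start; "wrist_torque": the same for the moment, N m; "width": finger opening in m; "grasp_force": force on a finger pad.
Only numpy, scipy, OpenCV 4.12 (cv2) and the standard library are available. Lean on these libraries where they do the work, as an engineer would, in place of code of your own. Each camera call takes 0.05 s, during which the arm holds its last target. There are 200 camera calls.

## Working session

There is one attempt and no reset: what is moved stays moved. The work goes in short steps, Python scripts to look and compute and a tool call to move; the robot and the scene stay as the last step left them, time stands still between calls to the robot, and variables do not carry over. Pictures are saved under pics/ and viewed, at most 10 in all, crops included, and the job is handed in when it is done.

```bash
mkdir -p pics; ls
```

Run:
```python
from workcell import arm
import cv2,numpy as np
for n in("scene","top"):
    cv2.imwrite(f"pics/{n}0.png",arm.camera(n)[:,:,::-1])
    print(n,{k:np.round(v,4).tolist() if not isinstance(v,str) else v for k,v in arm.get_calibration(n).items()})
print({k:np.round(v,4).tolist() for k,v in arm.get_calibration("wrist").items() if not isinstance(v,str)})
print(arm.observe(),arm.grasp_offset)
```

```text
pics
workcell.py
scene {'vfov': 46.2241, 'cx': 309.1337, 'cy': 240.574, 'extrinsics': [[0.551, -0.6595, 0.5114, 1.2301], [0.8344, 0.4442, -0.3262, -0.3447], [-0.012, 0.6064, 0.795, 0.9946], [0.0, 0.0, 0.0, 1.0]]}
top {'vfov': 50.018, 'cx': 323.0738, 'cy': 239.8212, 'extrinsics': [[-0.0108, 0.9958, -0.0906, 0.5713], [-0.9999, -0.0101, 0.0089, 0.0495], [0.0079, 0.0907, 0.9958, 0.8939], [0.0, 0.0, 0.0, 1.0]]}
{'vfov': 65.3882, 'cx': 318.7597, 'cy': 238.0901, 'tool_from_camera': [[0.0005, 0.9681, 0.2507, 0.0702], [1.0, -0.0006, 0.0005, 0.001], [0.0006, 0.2507, -0.9681, -0.1675], [0.0, 0.0, 0.0, 1.0]]}
{'t': 0.1, 'qpos': array([ 1.26441750e+00,  3.51187378e-01,  1.65236983e+00,  1.79512395e-05,
        1.13909530e+00, -8.46156879e-02]), 'dq': array([ 0.00026012, -0.00171338, -0.00111834, -0.00163989,  0.00012814,
       -0.00092453]), 'joint_torque': array([ 3.67290304e-04, -4.98032928e+01, -2.85704470e+01,  7.00062630e-02,
        2.39273754e-02, -7.21556898e-05]), 'position': array([0.1208562 , 0.53623461, 0.21814881]), 'tool_rot': array([-1.10934894e-04,  1.10658222e-01,  9.93858379e-01, -5.18246082e-04]), 'ft_force': array([-0.72783608,  0.97551745, -0.50916855]), 'wrist_torque': array([0.03599869, 0.01388124, 0.01750294]), 'grasp_force': 0.0, 'width': 0.0930237464584584} -0.0188
```

View pics/top0.png

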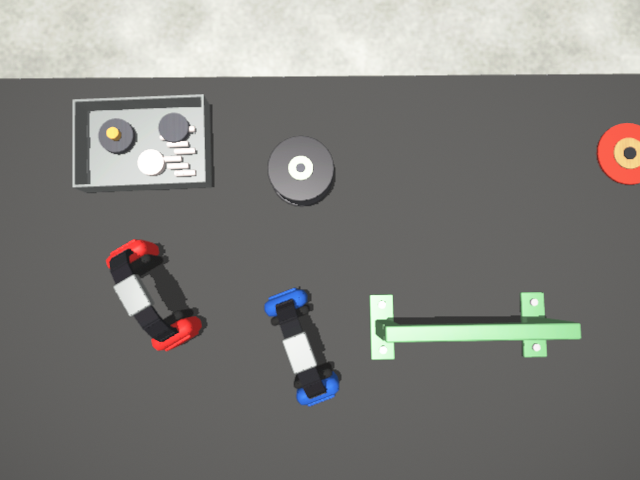

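View pics/scene0.png

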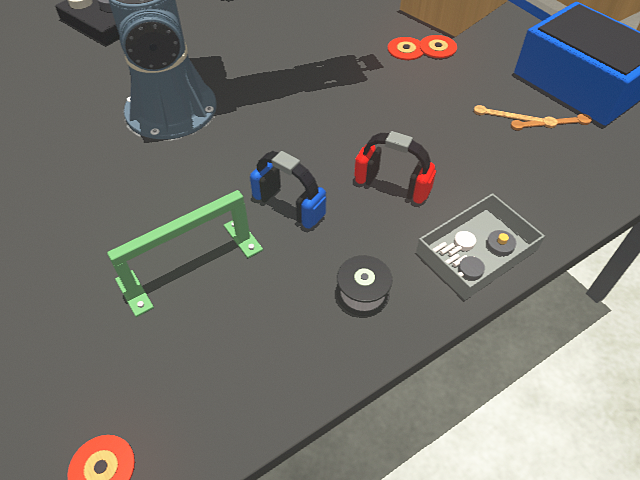

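Top view: red pair's pad is at about (133,295), the blue pad at (300,352), and the rail bar runs from (386,333) to (580,331). In the scene view the red pad is at (399,141), and the bar from (115,255) to (240,198).

Create h.py:
```python
import numpy as np,cv2
from workcell import arm
def ray(cal,uv,T=None):
    T=cal["extrinsics"] if T is None else T
    T=np.array(T);f=240/np.tan(np.radians(cal["vfov"])/2)
    uv=np.atleast_2d(uv).astype(float)
    d=np.c_[(uv[:,0]-cal["cx"])/f,-(uv[:,1]-cal["cy"])/f,-np.ones(len(uv))]
    return T[:3,3],d@T[:3,:3].T
def onz(cal,uv,z,T=None):
    o,d=ray(cal,uv,T);return o+d*((z-o[2])/d[:,2])[:,None]
def blobs(mask,amin=100):
    c,_=cv2.findContours(mask.astype(np.uint8),cv2.RETR_EXTERNAL,cv2.CHAIN_APPROX_NONE)
    return [k for k in c if cv2.contourArea(k)>amin]
def tri(c1,u1,c2,u2):
    o1,d1=ray(c1,u1);o2,d2=ray(c2,u2);d1=d1[0];d2=d2[0]
    s=np.linalg.lstsq(np.c_[d1,-d2],o2-o1,rcond=None)[0]
    a,b=o1+s[0]*d1,o2+s[1]*d2;return (a+b)/2,np.linalg.norm(a-b)
```

Run:
```python
from h import *
np.set_printoptions(precision=4,suppress=True)
for n in("top","scene"):
    im=cv2.imread(f"pics/{n}0.png");cal=arm.get_calibration(n);hsv=cv2.cvtColor(im,cv2.COLOR_BGR2HSV)
    print(n,"px",im[295,133],im[331,450],im[340,450],im[325,450]) if n=="top" else print(n,im[141,399],im[227,180],im[233,180])
    grey=(hsv[...,1]<30)&(hsv[...,2]>(150 if n=="top" else 110))
    for k in blobs(grey,60):
        (u,v),wh,a=cv2.minAreaRect(k)
        if not(60<cv2.contourArea(k)<2500):continue
        q=onz(cal,cv2.boxPoints(((u,v),wh,a)),.15)
        e=[q[1]-q[0],q[2]-q[1]];l=[np.linalg.norm(i) for i in e];i=np.argmax(l)
        print("pad?",(round(u),round(v)),q.mean(0),l,np.degrees(np.arctan2(e[i][1],e[i][0])))
    g=(hsv[...,0]>45)&(hsv[...,0]<75)&(hsv[...,1]>70)
    for t in(0,150,180,200):
      for k in blobs(g&(hsv[...,2]>t),300):
        r=cv2.minAreaRect(k);print("green",t,cv2.contourArea(k),r,onz(cal,cv2.boxPoints(r),.145)[:,:2].tolist())
    if n=="top":
        for c in (390,430,480,530,575): print(c,[(r,im[r,c,1]) for r in range(316,346,1)])
```

```text
top px [230 233 231] [218 250 218] [171 230 171] [134 189 133]
pad? (299, 353) [0.4783 0.0789 0.15  ] [np.float64(0.034472922498168135), np.float64(0.05031841134771356)] -160.01525554338934
pad? (408, 334) [ 0.5026 -0.0764  0.15  ] [np.float64(0.05877119279451368), np.float64(0.016957118754428943)] -90.65762522341849
pad? (381, 327) [ 0.5131 -0.0387  0.15  ] [np.float64(0.028806576189281036), np.float64(0.0877704309780512)] 178.69169631241502
pad? (131, 295) [0.5622 0.3187 0.15  ] [np.float64(0.03448609896405222), np.float64(0.0503463470570941)] -149.47744069225632
pad? (295, 180) [0.7279 0.0827 0.15  ] [np.float64(0.06459499076226635), np.float64(0.06590418178480004)] -158.25301357564902
green 0 340.0 ((523.2999877929688, 324.8999938964844), (112.25062561035156, 55.00727844238281), 26.56505012512207) [[0.5148799005122602, -0.15462090446844484], [0.585332356620565, -0.1930142253984778], [0.5113812298904734, -0.3356668172956089], [0.4420937200086356, -0.29627826646309785]]
390 [(316, np.uint8(252)), (317, np.uint8(208)), (318, np.uint8(131)), (319, np.uint8(131)), (320, np.uint8(112))
[... 5115 characters left out ...]
, -0.041483396661040506], [0.5162221675512135, -0.04608864287183595], [0.5157428572178228, -0.3281099195535422]]
green 180 1167.5 ((174.8743438720703, 224.237060546875), (9.374019622802734, 146.34329223632812), 64.4579849243164) [[0.4925679309222637, -0.32634729885760067], [0.4911235222259843, -0.04153892019266714], [0.5160318149283531, -0.04605554961031921], [0.5154583722603043, -0.32727068377603197]]
green 200 1089.0 ((174.84771728515625, 224.18154907226562), (8.6683349609375, 145.47894287109375), 64.44003295898438) [[0.49333964204818004, -0.32560855229841223], [0.4918499973096587, -0.04258781639884346], [0.5148822083088124, -0.04674811814639468], [0.5145138574756521, -0.3264659734567122]]
```

Run:
```python
from h import *
np.set_printoptions(precision=4,suppress=True)
cal=arm.get_calibration("top")
print(onz(cal,[[430,341.5],[480,340.8],[575,339.4]],.145))
print(onz(cal,[[430,325.2],[480,324.3],[575,322.9]],.145))
im=cv2.imread("pics/top0.png");print(im[332,380:390,1],im[332,574:586,1],im[332,380:390,2],im[332,574:586,2])
print(onz(cal,[[385.5,332],[580.5,332]],.145))
# scene, long edges by fit
im=cv2.imread("pics/scene0.png");cal=arm.get_calibration("scene");hsv=cv2.cvtColor(im,cv2.COLOR_BGR2HSV)
m=(hsv[...,0]>45)&(hsv[...,0]<75)&(hsv[...,1]>70)&(hsv[...,2]>160)
k=max(blobs(m),key=cv2.contourArea)
M=np.zeros(m.shape,np.uint8);cv2.drawContours(M,[k],-1,1,-1)
v,u=np.nonzero(M);q=onz(cal,np.c_[u,v],.145)
print("scene line",cv2.fitLine(q[:,:2].astype(np.float32),cv2.DIST_L2,0,.001,.001).ravel(),q.min(0),q.max(0),cv2.minAreaRect(q[:,:2].astype(np.float32)))
```

```text
[[ 0.4911 -0.1094  0.145 ]
 [ 0.4912 -0.1815  0.145 ]
 [ 0.4916 -0.3189  0.145 ]]
[[ 0.5142 -0.1101  0.145 ]
 [ 0.5147 -0.1824  0.145 ]
 [ 0.5151 -0.3202  0.145 ]]
[109 109 109 108 110 165 234 251 253 253] [230 231 230 229 229 227 197 123  99 100 100 100] [ 77  78  79  78  78 116 180 222 230 229] [168 169 168 168 167 164 142 107 100 100 100 100]
[[ 0.5053 -0.0456  0.145 ]
 [ 0.502  -0.3274  0.145 ]]
scene line [ 0.0053 -1.      0.5034 -0.1922] [ 0.4911 -0.3269  0.145 ] [ 0.5155 -0.0448  0.145 ] ((0.5033125877380371, -0.1858362853527069), (0.023438166826963425, 0.2822285592556), 0.3188064694404602)
```

Add to h.py:
```python
from scipy.spatial.transform import Rotation as R
def togo(p,yaw_y):
    "shift in tool axes and turn about tool z to bring TCP to p with tool y at world angle yaw_y (deg)"
    s=arm.observe();M=R.from_quat(np.roll(s["tool_rot"],-1)).as_matrix()
    d=M.T@(np.array(p)-s["position"]);a=np.degrees(np.arctan2(M[1,1],M[0,1]))
    t=(a-yaw_y+90)%180-90
    print("go",d.round(4),"turn",np.radians(t).round(4),"now",s["position"].round(4),"t",s["t"],"q",s["qpos"].round(2),"f",s["ft_force"].round(1),s["width"].round(4),s["grasp_force"])
```

```bash
python3 -c "
from h import *
togo([.5621,.3188,.218],120.5)"
```

```text
Traceback (most recent call last):
  File "h.py", line 24, in togo
    print("go",d.round(4),"turn",np.radians(t).round(4),"now",s["position"].round(4),"t",s["t"],"q",s["qpos"].round(2),"f",s["ft_force"].round(1),s["width"].round(4),s["grasp_force"])
                                                                                                                                                  ^^^^^^^^^^^^^^^^
AttributeError: 'float' object has no attribute 'round'
```

```bash
sed -i 's/s\["width"\].round(4)/round(s["width"],4)/' h.py
python3 -c "
from h import *
togo([.5621,.3188,.218],120.5)"
```

```text
go [-4.783e-01 -1.151e-01  2.000e-04] turn -0.7541 now [0.1209 0.5362 0.2181] t 0.1 q [ 1.26  0.35  1.65  0.    1.14 -0.08] f [-0.7  1.  -0.5] 0.093 0.0
```

The manual's scale: shifts go in shares of 0.5 m and turns go in shares of pi rad. Converting my numbers, -0.478 m / 0.5 = -0.956, -0.4 m / 0.5 = -0.8, -0.754 rad / 3.1416 = -0.24.

nudge_tcp --pt "0.093 -0.2 -0.048 0 -0.0477" --pt "0.093 -0.2 -0.048 0 -0.0477" --pt "0.093 -0.2 -0.048 0 -0.0477" --pt "0.093 -0.4 -0.096 0 -0.0955" --pt "0.093 -0.4 -0.096 0 -0.0955" --pt "0.093 -0.4 -0.096 0 -0.0955" --pt "0.093 -0.6 -0.144 0 -0.1432" --pt "0.093 -0.6 -0.144 0 -0.1432" --pt "0.093 -0.6 -0.144 0 -0.1432" --pt "0.093 -0.8 -0.192 0 -0.191" --pt "0.093 -0.8 -0.192 0 -0.191" --pt "0.093 -0.8 -0.192 0 -0.191" --pt "0.093 -0.956 -0.23 0 -0.24" --pt "0.093 -0.956 -0.23 0 -0.24" --pt "0.093 -0.956 -0.23 0 -0.24" --pt "0.093 -0.956 -0.23 0 -0.24" --pt "0.093 -0.956 -0.23 0 -0.24" --clamp_n 40

```text
t: 1.52
position: [0.5614, 0.3192, 0.2181]
tool_rot: [-0.001, -0.263, 0.965, 0.0]
ft_force: [0.4, 0.5, 0.4]
width: 0.0932
grasp_force: 0.0
```

Run:
```python
from h import *
np.set_printoptions(precision=4,suppress=True)
togo([.5621,.3188,.136],120.5)
s=arm.observe();im=arm.camera("wrist");cv2.imwrite("pics/w1.png",im[:,:,::-1])
cal=arm.get_calibration("wrist");T=np.eye(4);T[:3,:3]=R.from_quat(np.roll(s["tool_rot"],-1)).as_matrix();T[:3,3]=s["position"];T=T@np.array(cal["tool_from_camera"])
hsv=cv2.cvtColor(im,cv2.COLOR_RGB2HSV)
for k in blobs((hsv[...,1]<40)&(hsv[...,2]>150),500):
    r=cv2.minAreaRect(k);print(r,onz(cal,r[0],.15,T),onz(cal,cv2.boxPoints(r),.15,T)[:,:2].tolist())
```

```text
go [-0.0005 -0.0008  0.0821] turn -0.0008 now [0.5614 0.3192 0.2181] t 1.5167 q [ 0.44  0.53  1.38  0.    1.23 -1.66] f [0.4 0.5 0.4] 0.0932 0.0
((491.0, 396.5), (41.0, 56.0), 90.0) [[0.5926 0.4852 0.15  ]] [[0.5891004133502632, 0.45745340470904444], [0.56867770135555, 0.4921653732613035], [0.5962496383524758, 0.5137699865778411], [0.6173285988388232, 0.4779401039435565]]
((222.0, 409.5), (69.0, 208.0), 90.0) [[0.7022 0.3208 0.15  ]] [[0.714125041483122, 0.24333595643309866], [0.6383525969912243, 0.3721242568742337], [0.6896078061245619, 0.4026240203878276], [0.7695649467435965, 0.26670678318636276]]
((462.2752990722656, 309.41949462890625), (110.28276062011719, 33.475242614746094), 41.08175277709961) [[0.5471 0.4263 0.15  ]] [[0.5509837390364316, 0.3856840305539345], [0.5288086667075373, 0.3882544048933111], [0.5430429171248761, 0.4684288308644625], [0.5666943361939283, 0.4672354333208436]]
((175.24386596679688, 309.36077880859375), (33.73197937011719, 110.72718048095703), 48.179832458496094) [[0.6467 0.257  0.15  ]] [[0.6819695214013216, 0.23333051072490102], [0.6042916159223714, 0.2590344463041903], [0.6125735253858514, 0.2799023882186647], [0.6921765815436929, 0.25486841578620983]]
((40.48185729980469, 251.06834411621094), (89.83294677734375, 39.83702087402344), 56.49656677246094) [[0.6537 0.1631 0.15  ]] [[0.650243543131793, 0.13395093816401207], [0.62568551540613, 0.14750748243413947], [0.6572791957325828, 0.1933924544713892], [0.6836582128973886, 0.17982993126505326]]
```

View pics/w1.png

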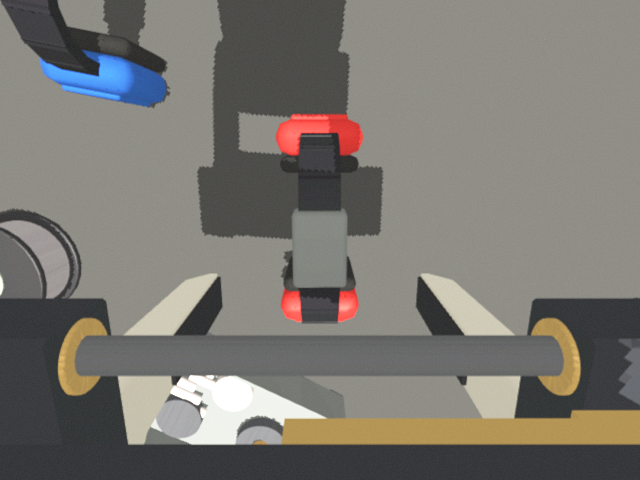

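The wrist picture shows the grey pad at (320,248), squarely aligned and midway between the fingers. Next I descend and close.

In the tool's units: 0.082 m / 0.5 = 0.164, 0.08 m / 0.5 = 0.16.

nudge_tcp --pt "0.093 -0.001 -0.0016 0.06 0" --pt "0.093 -0.001 -0.0016 0.11 0" --pt "0.093 -0.001 -0.0016 0.14 0" --pt "0.093 -0.001 -0.0016 0.16 0" --pt "0.093 -0.001 -0.0016 0.164 0" --pt "0.093 -0.001 -0.0016 0.164 0" --pt "0.05 -0.001 -0.0016 0.164 0" --pt "0.05 -0.001 -0.0016 0.164 0" --pt "0.05 -0.001 -0.0016 0.164 0" --pt "0.05 -0.001 -0.0016 0.164 0" --pt "0.03 -0.001 -0.0016 0.164 0" --pt "0.03 -0.001 -0.0016 0.164 0" --pt "0.03 -0.001 -0.0016 0.164 0" --pt "0.03 -0.001 -0.0016 0.164 0" --pt "0.03 -0.001 -0.0016 0.164 0" --pt "0.03 -0.001 -0.0016 0.164 0" --clamp_n 40

```text
t: 2.9
position: [0.5628, 0.3189, 0.1366]
tool_rot: [-0.0, -0.263, 0.965, 0.0]
ft_force: [-0.5, 1.0, 0.7]
width: 0.0352
grasp_force: 40.0
```

In the tool's units: -0.194 m / 0.5 = -0.388, -0.19 m / 0.5 = -0.38.

nudge_tcp --pt "0.03 0 0 -0.01 0" --pt "0.03 0 0 -0.04 0" --pt "0.03 0 0 -0.08 0" --pt "0.03 0 0 -0.12 0" --pt "0.03 0 0 -0.17 0" --pt "0.03 0 0 -0.22 0" --pt "0.03 0 0 -0.27 0" --pt "0.03 0 0 -0.32 0" --pt "0.03 0 0 -0.36 0" --pt "0.03 0 0 -0.38 0" --pt "0.03 0 0 -0.388 0" --pt "0.03 0 0 -0.388 0"

```text
t: 3.9
position: [0.5628, 0.3187, 0.3306]
tool_rot: [0.0, -0.263, 0.965, -0.0]
ft_force: [0.2, -1.1, -3.0]
width: 0.0353
grasp_force: 40.0
```

```bash
python3 -c "
from h import *
togo([.5032,-.186,.331],90.2)"
```

```text
go [ 3.074e-01 -4.047e-01 -4.000e-04] turn 0.5286 now [0.5628 0.3187 0.3306] t 3.9 q [ 0.44  0.46  1.22 -0.    1.46 -1.66] f [ 0.2 -1.1 -3. ] 0.0353 39.98497188091278
```

In the tool's units: -0.4047 m / 0.5 = -0.8094, -0.13 m / 0.5 = -0.26, 0.39 rad / 3.1416 = 0.1241.

nudge_tcp --pt "0.03 0.006 -0.008 0 0.0016" --pt "0.03 0.024 -0.032 0 0.0064" --pt "0.03 0.05 -0.064 0 0.0127" --pt "0.03 0.08 -0.106 0 0.0223" --pt "0.03 0.116 -0.154 0 0.0318" --pt "0.03 0.154 -0.202 0 0.0414" --pt "0.03 0.196 -0.26 0 0.0541" --pt "0.03 0.24 -0.316 0 0.0668" --pt "0.03 0.282 -0.372 0 0.078" --pt "0.03 0.326 -0.428 0 0.0891" --pt "0.03 0.368 -0.486 0 0.1019" --pt "0.03 0.412 -0.542 0 0.113" --pt "0.03 0.454 -0.598 0 0.1241" --pt "0.03 0.492 -0.648 0 0.1353" --pt "0.03 0.528 -0.696 0 0.1448" --pt "0.03 0.56 -0.736 0 0.1528" --pt "0.03 0.584 -0.768 0 0.1592" --pt "0.03 0.604 -0.794 0 0.1655" --pt "0.03 0.614 -0.808 0 0.1683" --pt "0.03 0.6148 -0.8094 0 0.1683"

```text
t: 5.57
position: [0.5026, -0.1871, 0.3295]
tool_rot: [-0.001, -0.001, 1.0, 0.0]
ft_force: [-0.1, 0.1, -2.8]
width: 0.0357
grasp_force: 40.0
```

nudge_tcp --pt "0.03 0 0 0 0" --pt "0.03 0 0 0 0" --pt "0.03 0 0 0 0" --pt "0.03 0 0 0 0" --pt "0.03 0 0 0 0"

```text
t: 5.98
position: [0.5034, -0.1854, 0.3307]
tool_rot: [0.0, -0.002, 1.0, 0.0]
ft_force: [-0.5, -0.1, -1.9]
width: 0.0357
grasp_force: 40.0
```

Run:
```python
from h import *
togo([.5032,-.186,.152],90.2)
for n in("scene","top"):cv2.imwrite(f"pics/{n}2.png",arm.camera(n)[:,:,::-1])
```

```text
go [ 0.0002 -0.0006  0.1787] turn 0.0011 now [ 0.5034 -0.1854  0.3307] t 5.9833 q [-0.44  0.23  1.53  0.    1.38 -2.02] f [-0.5 -0.1 -1.9] 0.0357 39.98505234718323
```

View pics/scene2.png

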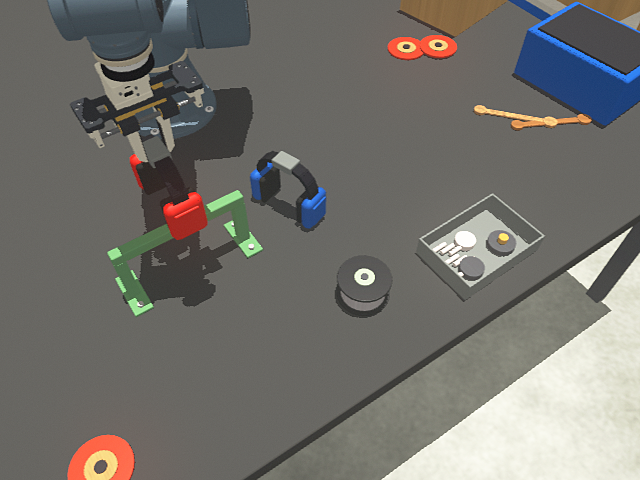

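The scene view shows the red pair held level above the bar, with its near cup at (185,215) and far cup at (140,170) on either side of it. I'll lower it.

In the tool's units: 0.174 m / 0.5 = 0.348, 0.13 m / 0.5 = 0.26.

nudge_tcp --pt "0.03 0 -0.0012 0.02 0" --pt "0.03 0 -0.0012 0.05 0" --pt "0.03 0 -0.0012 0.08 0" --pt "0.03 0 -0.0012 0.11 0" --pt "0.03 0 -0.0012 0.14 0" --pt "0.03 0 -0.0012 0.17 0" --pt "0.03 0 -0.0012 0.2 0" --pt "0.03 0 -0.0012 0.23 0" --pt "0.03 0 -0.0012 0.26 0" --pt "0.03 0 -0.0012 0.29 0" --pt "0.03 0 -0.0012 0.314 0" --pt "0.03 0 -0.0012 0.33 0" --pt "0.03 0 -0.0012 0.34 0" --pt "0.03 0 -0.0012 0.348 0" --pt "0.03 0 -0.0012 0.348 0" --pt "0.03 0 -0.0012 0.348 0" --pt "0.03 0 -0.0012 0.348 0"

```text
t: 7.5
position: [0.5036, -0.1867, 0.1572]
tool_rot: [0.0, -0.002, 1.0, -0.0]
ft_force: [0.4, 0.7, -3.0]
width: 0.0354
grasp_force: 40.0
```

Run:
```python
from h import *
togo([.5032,-.186,.1516],90.2)
for n in("scene","top"):cv2.imwrite(f"pics/{n}3.png",arm.camera(n)[:,:,::-1])
a=cv2.imread("pics/scene3.png")[60:360,60:360];cv2.imwrite("pics/s3c.png",cv2.resize(a,(600,600)))
```

```text
go [0.0004 0.0007 0.0056] turn 0.0001 now [ 0.5036 -0.1867  0.1572] t 7.5 q [-0.44  0.4   1.75 -0.    0.99 -2.02] f [ 0.4  0.7 -3. ] 0.0354 39.985166788101196
```

View pics/s3c.png

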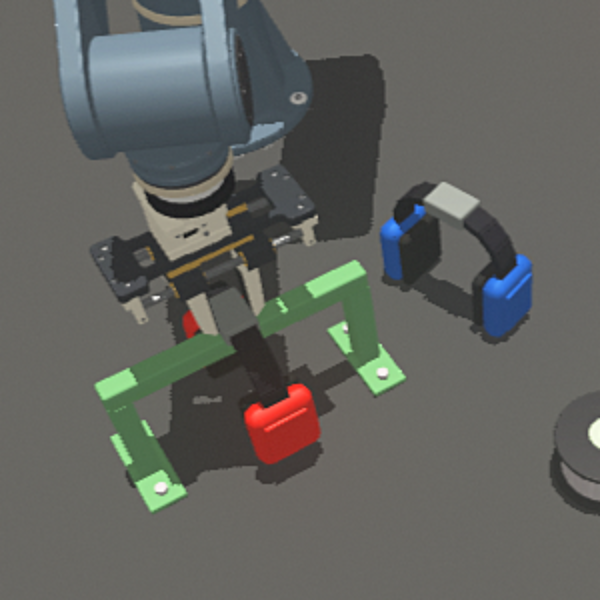

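View pics/top3.png

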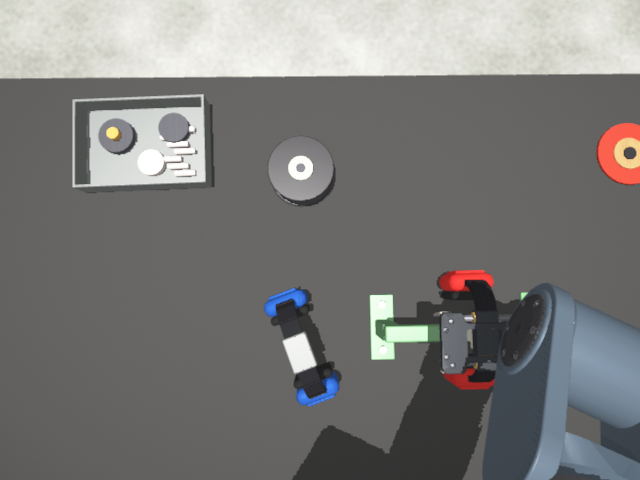

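Scene crop: the band crosses the bar square with the near cup at (282,425). Top view shows the cups on either side, at (466,281) and (470,380). I'll lower until contact.

In the tool's units: 0.0055 m / 0.5 = 0.011, 0.005 m / 0.5 = 0.01.

nudge_tcp --pt "0.03 0.0006 0.001 0.004 0" --pt "0.03 0.0006 0.001 0.008 0" --pt "0.03 0.0006 0.001 0.01 0" --pt "0.03 0.0006 0.001 0.011 0" --pt "0.03 0.0006 0.001 0.011 0" --pt "0.03 0.0006 0.001 0.011 0" --pt "0.03 0.0006 0.001 0.011 0"

```text
t: 8.18
position: [0.503, -0.186, 0.1514]
tool_rot: [0.0, -0.002, 1.0, 0.0]
ft_force: [-2.4, 2.9, 5.0]
width: 0.036
grasp_force: 40.0
```

```bash
python3 -c "
from h import *
togo([.5032,-.186,.1516],90.2)"
```

```text
go [-0.0002  0.     -0.0002] turn 0.0001 now [ 0.503  -0.186   0.1514] t 8.1833 q [-0.44  0.41  1.75  0.    0.98 -2.02] f [-2.4  2.9  5. ] 0.036 39.9932724237442
```

Contact (upward force about 7 N). Ease the grip, open, then rise.

nudge_tcp --pt "0.03 0 0 0 0" --pt "0.03 0 0 0 0" --pt "0.03 0 0 0 0" --clamp_n 5

```text
t: 8.43
position: [0.503, -0.186, 0.1512]
tool_rot: [0.0, -0.002, 1.0, 0.0]
ft_force: [-0.8, 1.7, 3.1]
width: 0.0357
grasp_force: 5.0
```

nudge_tcp --pt "0.037 0 0 0 0" --pt "0.039 0 0 0 0" --pt "0.042 0 0 0 0" --pt "0.046 0 0 0 0" --pt "0.05 0 0 0 0" --pt "0.055 0 0 0 0" --pt "0.06 0 0 0 0" --pt "0.065 0 0 0 0" --pt "0.065 0 0 0 0" --pt "0.065 0 0 0 0" --pt "0.065 0 0 0 0" --pt "0.065 0 0 0 0"

```text
t: 9.43
position: [0.503, -0.1861, 0.1511]
tool_rot: [0.0, -0.002, 1.0, 0.0]
ft_force: [-0.4, 0.6, 0.6]
width: 0.0649
grasp_force: 0.0
```

nudge_tcp --pt "0.065 0 0 -0.01 0" --pt "0.065 0 0 -0.03 0" --pt "0.065 0 0 -0.06 0" --pt "0.065 0 0 -0.1 0" --pt "0.065 0 0 -0.15 0" --pt "0.065 0 0 -0.2 0" --pt "0.065 0 0 -0.25 0" --pt "0.065 0 0 -0.3 0" --pt "0.065 0 0 -0.34 0" --pt "0.065 0.1 0 -0.36 0" --pt "0.065 0.2 0 -0.36 0" --pt "0.065 0.3 0 -0.36 0" --pt "0.065 0.3 0 -0.36 0" --pt "0.065 0.3 0 -0.36 0" --pt "0.065 0.3 0 -0.36 0"

```text
t: 10.68
position: [0.3525, -0.1867, 0.3325]
tool_rot: [0.001, -0.001, 1.0, -0.001]
ft_force: [-0.3, -0.2, -0.1]
width: 0.065
grasp_force: 0.0
```

Run:
```python
from h import *
np.set_printoptions(precision=4,suppress=True)
for n in("scene","top"):
    im=arm.camera(n)[:,:,::-1].copy();cv2.imwrite(f"pics/{n}4.png",im)
    a=(im[60:360,60:360] if n=="scene" else im[200:430,240:640]);cv2.imwrite(f"pics/{n}4c.png",cv2.resize(a,None,fx=2,fy=2))
    cal=arm.get_calibration(n);hsv=cv2.cvtColor(im,cv2.COLOR_BGR2HSV)
    for k in blobs((hsv[...,1]<30)&(hsv[...,2]>110),60):
        r=cv2.minAreaRect(k);q=onz(cal,cv2.boxPoints(r),.165)
        if .4<q[:,0].mean()<.6 and abs(q[:,1].mean()+.186)<.06: print(n,r,q.mean(0),q[:,:2].tolist())
```

```text
scene ((184.76922607421875, 231.34616088867188), (11.78329849243164, 14.884166717529297), 60.2551155090332) [ 0.5471 -0.1867  0.165 ] [[0.5341673969247838, -0.20002874248130809], [0.5315405475181061, -0.17175070739269396], [0.5602324450633926, -0.173583579875659], [0.5625437232118828, -0.2014453697062411]]
scene ((175.07351684570312, 216.45587158203125), (21.780319213867188, 18.864843368530273), 59.036251068115234) [ 0.5032 -0.1861  0.165 ] [[0.4782862266294975, -0.20348245238488272], [0.4730874312959178, -0.16659116064580087], [0.5284561816771163, -0.16928022588971123], [0.5328022055482082, -0.20517454156894374]]
top ((487.0, 333.5), (37.0, 26.0), 90.0) [ 0.5034 -0.1856  0.165 ] [[0.5292578964631776, -0.1682449570245111], [0.5288439991545885, -0.20493315631494496], [0.4775776181285686, -0.2027730414172818], [0.47800916861590914, -0.1663218202420357]]
```

View pics/scene4c.png

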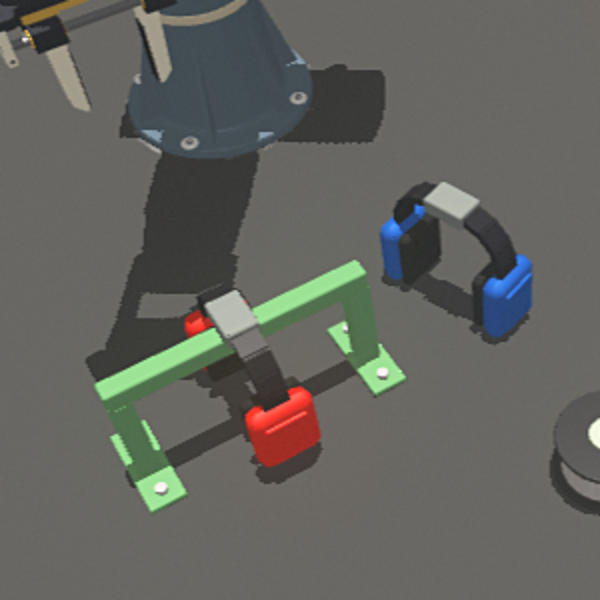

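View pics/top4c.png

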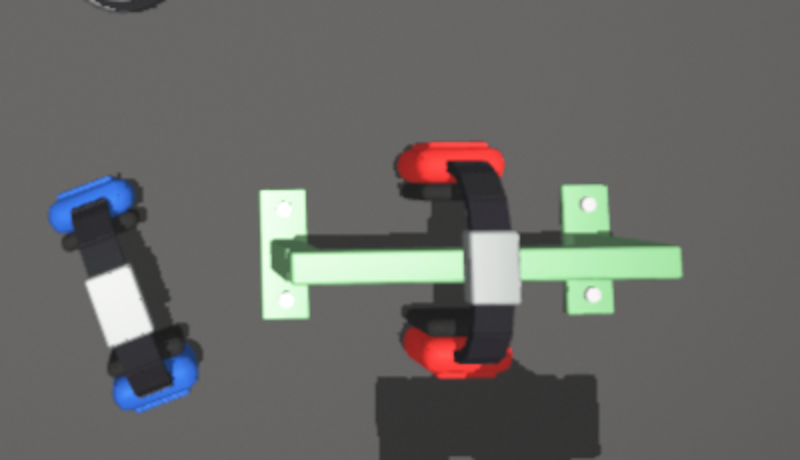

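The pad (top crop 492,267) lies centred and square on the bar, with one cup on each side. The blue pair has not moved.

```bash
python3 -c "
from workcell import arm
print(arm.sign_off())"
```

```text
the job is handed in; nothing more can be done
None
```

The red ear defenders are hanging over the middle of the green rail, square across the bar with one cup on each side. The blue pair and the spool were not touched, and I handed the job in at about 11 s.

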